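# Tip the stones into the dish, then draw the magnifier out to its mark

## Task

Pick up the scoop by its handle, tip all three amber stones out of it into the white dish without touching the stones with the fingers, and set the empty scoop down upright on the table. Then squeeze the lock button on the grip of the magnifier's telescoping boom, draw the boom out until its index pin stands level with the marker clip on the scale, and finish while still holding it there with the button squeezed, because it springs back when let go. Do not knock the other things about.

Things in the scene. Friction and masses are not known exactly. Their poses are not given: they have to be found in the camera images.
- scoop: Small aluminium scoop with an upright wooden handle, 100 x 70 mm, walls 28 mm high and 3 mm thick, floor 3 mm thick, 150 g, loose, standing on the table. Origin at the centre of its underside; x points from the open mouth (lip at x = -50 mm) to the closed back (x = +50 mm), y across, z up.
- scoop_handle (a point): Where to take the scoop's handle, 70 mm above the scoop's underside and 73 mm behind its origin (+x). The handle is an upright wooden block, 16 mm thick across the scoop (y), 36 mm along x, from the table to 92 mm high; grasp it across its 16 mm thickness from above. Axes as the scoop's.
- scoop_lip (a point): Middle of the lower edge of the scoop's open mouth, 50 mm before its origin (-x), 0 mm above its underside. Axes as the scoop's. To empty it, tip the scoop mouth down by about 65 degrees (with a shake or some degrees more if a stone sticks).
- stone_a_mid (a point): Centre of an orange amber stone, 31 x 49 x 16 mm, lying in the front of the scoop; 15 g.
- stone_b_mid (a point): Centre of a dark flat amber stone, 24 x 41 x 10 mm, lying in the front of the scoop beside the first; 15 g.
- stone_c_mid (a point): Centre of a dark amber stone, 24 x 46 x 12 mm, lying in the back of the scoop; 15 g.
- pan: White rectangular dish, 118 (x) by 158 mm (y), rim 58 mm high, about 80 x 116 mm inside at the floor, 10 mm above the table; some fixed amber chips lie in it at the -y end. It does not move. Origin: centre of its underside; z up; axes parallel to the stand's within 0.05 rad. The drawn-out lens ends above it.
- stand: Magnifier stand, fixed: base plate, post and a level square aluminium housing with a slot and a scale of ticks every 10 mm on its top. Origin on the table; x is the direction in which the boom extends, z up. The housing is 30 mm wide and high, its axis at z = 135 mm, from x = -185 mm to the collar at x = +40 mm, where the steel boom slides out.
- boom_grip (a point): Where to grasp the boom: centre of black grip block plus lock button, 165 mm above the table, at stand x = 85 mm + joint boom, y = -3 mm; axes as the stand's. Block 44 mm along x, 24 mm across y, top 190 mm above the table. The steel button (26 x 20 mm, at this height) stands 7 mm out of its -y side: 31 mm across y, 25 mm squeezed. Grasp across y from above, so that the fingers squeeze the button.
- lens (a point): Centre of the magnifier's lens ring at the end of the boom, 135 mm above the table, outer radius 36 mm, level; 80 mm beyond the grip along x. With the boom home it stands 100 to 150 mm from above the dish's centre, and its near edge may reach over the dish's edge.
- boom (a joint): How far the boom is drawn out, in m: 0 home (locked) to 0.165. A spring draws it home with 3 to 5 N. It cannot move more than about 4 mm until the lock button is squeezed, and the button must be held in while it moves the first 25 mm.
- lock (a joint): How far the lock button is squeezed in, in m: 0 out, 0.006 fully in; it releases the boom from 0.004 on. Sprung: 2.5 N to start, 5.5 N fully in.
- index_pin (a point): Foot of the slim index pin that stands up out of the slot in the housing's top and moves with the boom: at x = -160 mm, y = 0, z = 150 mm in the stand's frame with the boom home, at x = -160 mm + joint boom in general. The pin is 5 mm thick and 21 mm high with a small ball on top.
- clip: Dark marker clip, 8 mm wide, fixed on the -y side of the housing's top; its thin upright fin points at the slot. Origin on the table straight below the housing's axis, level with the fin; the stand's axes. The boom is at its mark when the index pin has the same x in the stand's frame as this origin, 100 to 150 mm from the pin's home place.
- cone: Bystander: white and grey cone, 49 mm wide and 76 mm high, loose, standing behind the dish; leave it alone. Origin at the centre of its underside.
- small_loupe: Bystander: folded pocket loupe, 29 x 39 x 16 mm, loose, on the table before the boom; leave it alone. Origin at the centre of its underside.
- spare_amber: Bystander: a single amber piece, 31 x 59 x 15 mm, loose, lying on the table behind the scoop and dish; leave it alone. Origin at the centre of its underside.
There are look-alikes about, which are no part of the job. What is shaped like the pan but turquoise is not meant.

How it is judged:
By the outcome, as a careful person would: the job done as asked, in the order asked, and still so for the second after the job is handed in, while the arm keeps its last pose, push and grip.
It also fails if it takes over 72 s, if anything falls off the work surface, if the arm or the gripper's body presses on something with over 40 N, if the wrist force passes 120 N, or if a joint passes its speed limit or range.

## Robot

A 6-joint arm with a two-finger parallel gripper is mounted at the origin on a cart in front of the work surface, level with it; the furniture and walls round the work are solid. World frame = base frame: x ahead of the robot, y to its left, z up, the work surface at z = 0. Lengths are in m, angles in rad, forces in N, time in s.
With the tool pointing down it reaches from about 0.3 to 0.775 m from the base axis. Payload 14.6 kg.
Tool frame: the origin (TCP) lies midway between the tips of the shut fingers; the grasp point (between the pads) lies 19 mm behind it (grasp_offset is the distance from the TCP to the grasp point, in m); z points along the fingers, y is the line along which they close (so a half turn about z gives the same grasp; the last joint's range is limited). The gripper opens to 94 mm and grips with 3 to 60 N. Pads are 16 mm wide; open, the fingers measure 119 mm over their backs; the gripper's body (75 mm by 177 mm) begins 78 mm behind the grasp point.
Start: joints at [1.256, 0.3, 1.521, -0, 1.321, -0.067], TCP at [0.135, 0.533, 0.205] pointing down, gripper open.
Joint ranges: [-3.03, 3.03], [-0.79, 2.21], [0.23, 2.52], [-1.04, 4.18], [0, 3.07], [-2.55, 2.55]. Speed limits (rad/s): [2.22, 2.22, 2.57, 3.14, 3.14, 3.14].

## Interface

Orientations are given as [roll, pitch, yaw] about the fixed x, y, z axes, in that order (R = Rz(yaw) Ry(pitch) Rx(roll)).
In Python, from station import * gives the robot as it stands. The module is installed in compiled form; this text tells all that it offers.
- The arm moves only by the tool send_rows, never from a script. Its argument "rows" is a list of rows, each an object of numbers: "dx", "dy", "dz": the shift along the tool's x, y, z in mm; "roll": the turn about the tool's z in degrees; "jaw": the closure, from -1 (fully open) to 1 (shut). In form: [{"dx": .., "dy": .., "dz": .., "roll": .., "jaw": ..}, ...]. A call has 1 to 12 rows; each row shifts and turns the commanded pose from where the row before left it, along the tool's axes as they then stand; what a row does not reach is not made up. A row lasts 1/12 s, in which the tool goes at most 41.7 mm and 7.16 degrees, less where a joint would pass 70% of its speed; a pose out of reach is approached as far as the arm can. A call is refused whole if a number of a shift passes 41.7 or a number of a turn 7.16, either way. A call with a gripper value outside its range is refused whole. The fingers move at their own pace and stop on an object; "force" is the grip in N (left out, the last holds). Time passes only in rows, so rows that do not move let the fingers close. It gives the time, the measured TCP pose, the force, the opening and the grip force at its end, in the units of the state.
- get_obs(): the state, without advancing time (a new reading comes with each control period).
- camera(name): name is "scene" or "top" or "wrist"; returns a dict with "frame" (420x560x3 uint8, red, green, blue), "z_map" (420x560 float32, m along the optical axis (not along the pixel's ray), 0 where there is no reading), "camera_matrix" (3x3 intrinsics, pixels), "D" ([k1, k2, p1, p2, k3] as OpenCV has them; the pictures are not rectified), "rvec" (rotation vector, rad) and "tvec" (3), from world to camera coordinates, as OpenCV has them. Camera axes: x right, y down, z forward; pixel columns grow to the right and rows downward; lengths in m; the calibration is good to about 2 mm. A picture is of the moment at which its call begins.
- hand_in(): hands the job in; it is judged then, once.
The state is a dict: "time_s": time; "qpos": joint angles; "joint_vel": joint speeds; "tau": joint torques, N m; "ee_pos": TCP position; "eef_rot": TCP orientation; "force": force on the tool from outside, world axes, zero at the start; "moment": the same for the moment, N m; "grip_width": finger opening in m; "grip_force": force on a finger pad.
Only numpy, scipy, OpenCV 4.12 (cv2) and the standard library are available. Lean on these libraries where they do the work, as an engineer would, in place of code of your own. Each camera call takes 0.05 s, during which the arm holds its last target. There are 200 camera calls.

## Working session

There is one attempt and no reset: what is moved stays moved. The work goes in short steps, Python scripts to look and compute and a tool call to move; the robot and the scene stay as the last step left them, time stands still between calls to the robot, and variables do not carry over. Pictures are saved under pics/ and viewed, at most 10 in all, crops included, and the job is handed in when it is done.

Besides the shell and the picture viewer there is one more tool, called after ">>>" as name([rows], argument=value, ...), one row to a line, values as JSON. send_rows: Moves the arm, as the interface text tells. Its arguments: {"type":"object","properties":{"rows":{"type":"array"},"force":{"type":"number"}},"required":["rows"]}

```bash
mkdir -p pics
cat > h.py <<'E'
from station import *
import numpy as np, cv2
def cam(n):
    c=camera(n); c['R']=cv2.Rodrigues(np.array(c['rvec'],float))[0]; c['t']=np.array(c['tvec'],float).reshape(3); return c
def save(c,f): cv2.imwrite('pics/'+f,c['frame'][:,:,::-1])
def cloud(c):
    h,w=c['z_map'].shape; u,v=np.meshgrid(np.arange(w),np.arange(h))
    n=cv2.undistortPoints(np.stack([u,v],-1).reshape(-1,1,2).astype(float),np.array(c['camera_matrix'],float),np.array(c['D'],float)).reshape(h,w,2)
    z=c['z_map'][...,None]; P=np.concatenate([n*z,z],-1); return (P-c['t'])@c['R']
def ray(c,u,v,z):
    n=cv2.undistortPoints(np.array([[[u,v]]],float),np.array(c['camera_matrix'],float),np.array(c['D'],float)).reshape(2)
    d=c['R'].T@np.array([n[0],n[1],1]); o=-c['R'].T@c['t']; return o+d*(z-o[2])/d[2]
E
python3 - <<'E'
from h import *
for n in ['scene','top']:
    c=cam(n); save(c,n+'0.png'); print(n,-c['R'].T@c['t'],c['R'][2],c['camera_matrix'][0][0])
print(get_obs())
E
```

```text
scene [ 2.11795816 -0.16789631  1.45701693] [-0.76163029  0.08301145 -0.64267286] 538.7770184996621
top [0.23303766 0.01490905 1.68635789] [ 0.19582994 -0.00595534 -0.98061979] 444.8806702301317
{'time_s': 0.1, 'qpos': array([ 1.25639759e+00,  3.00382897e-01,  1.52148941e+00,  7.55634259e-06,
        1.32068007e+00, -6.65799280e-02]), 'joint_vel': array([ 6.68604256e-04, -8.86109574e-04, -1.53511519e-03, -1.71003225e-04,
       -4.13288637e-04, -5.71073827e-05]), 'tau': array([ 1.73930071e-04, -5.32649374e+01, -3.53282189e+01,  7.09206867e-02,
        2.34274036e-02, -7.29376461e-05]), 'ee_pos': array([0.13483225, 0.53299237, 0.20497348]), 'eef_rot': array([-3.14063554e+00, -7.11543895e-05,  2.89377193e+00]), 'force': array([ 0.30509809, -0.64065004,  0.17658524]), 'moment': array([ 0.0286218 , -0.001199  ,  0.01527137]), 'grip_force': 0.0, 'grip_width': 0.09401590817933528}
```

View pics/top0.png

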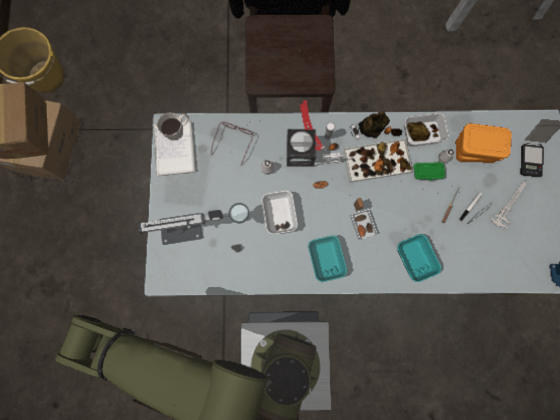

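View pics/scene0.png

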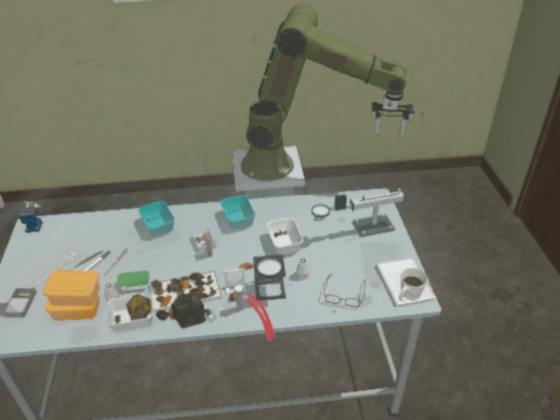

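Top view: stand housing from (140,228) to (205,217), grip at (215,215), lens at (239,212), white dish at (281,212), scoop at (365,220) with its handle at (360,203). The mouth faces the robot. The scene view shows the same layout.

The moves can't tilt the tool, so the scoop has to pivot in a loosened grip. If I grip low and far back on the handle, it should hang mouth down.

Run:
```python
from h import *
c=cam('top'); P=cloud(c); 
big=cv2.resize(c['frame'][130:290,130:400][:,:,::-1],None,fx=2.9,fy=2.9,interpolation=cv2.INTER_CUBIC); cv2.imwrite('pics/topcrop.png',big)
def reg(n,u0,u1,v0,v1,z0,z1,col=None):
    Q=P[v0:v1,u0:u1].reshape(-1,3); m=(Q[:,2]>z0)&(Q[:,2]<z1); 
    if col is not None: m&=col(c['frame'][v0:v1,u0:u1].reshape(-1,3).astype(int))
    Q=Q[m]
    if len(Q)<4: print(n,len(Q)); return
    (cx,cy),(w,h),a=cv2.minAreaRect((Q[:,:2]*1000).astype(np.float32)); print(n,len(Q),'rect',round(cx),round(cy),round(w),round(h),round(a,1),'mean',Q.mean(0).round(4),'min',Q.min(0).round(3),'max',Q.max(0).round(3))
reg('housing',130,212,205,240,.12,.16)
reg('grip',205,226,205,225,.17,.21)
reg('lens',226,254,198,226,.11,.16)
reg('pan',258,305,185,240,.035,.08)
reg('handle',345,380,190,245,.07,.11)
reg('scoop',345,382,200,245,.02,.045)
reg('scoopall',345,382,190,245,.01,.12)
reg('cone',255,278,150,180,.02,.1)
reg('spare',308,332,175,193,.006,.03)
reg('loupe',228,248,238,256,.006,.03)
reg('table',228,248,256,280,-.03,.03)
```

```text
housing 672 rect 495 381 43 252 8.8 mean [0.4949 0.3865 0.1475] min [0.462 0.255 0.12 ] max [0.53  0.508 0.16 ]
grip 120 rect 516 237 30 46 7.2 mean [0.516  0.2369 0.1859] min [0.499 0.214 0.17 ] max [0.532 0.26  0.196]
lens 352 rect 532 158 73 72 57.3 mean [0.5308 0.1589 0.1381] min [0.495 0.122 0.126] max [0.568 0.204 0.149]
pan 337 rect 549 15 158 118 9.2 mean [0.5603 0.0141 0.0511] min [ 0.469 -0.05   0.035] max [0.631 0.08  0.067]
handle 53 rect 575 -282 36 15 15.9 mean [ 0.5746 -0.2809  0.0879] min [ 0.557 -0.292  0.071] max [ 0.592 -0.271  0.098]
scoop 111 rect 525 -298 135 71 16.6 mean [ 0.5173 -0.2985  0.0268] min [ 0.452 -0.351  0.02 ] max [ 0.588 -0.257  0.045]
scoopall 347 rect 547 -291 198 71 17.0 mean [ 0.5238 -0.2958  0.0316] min [ 0.45  -0.351  0.01 ] max [ 0.641 -0.257  0.098]
cone 128 rect 729 60 43 40 90.0 mean [0.7252 0.059  0.0548] min [0.708 0.038 0.021] max [0.749 0.081 0.083]
spare 94 rect 669 -142 90 69 89.5 mean [ 0.6653 -0.1451  0.0107] min [ 0.635 -0.186  0.006] max [ 0.704 -0.097  0.021]
loupe 72 rect 429 179 59 66 10.2 mean [0.4228 0.1768 0.0149] min [0.394 0.142 0.006] max [0.459 0.206 0.028]
table 478 rect 348 175 73 87 89.9 mean [ 3.480e-01  1.743e-01 -1.000e-04] min [ 0.305  0.138 -0.012] max [0.392 0.211 0.013]
```

View pics/topcrop.png

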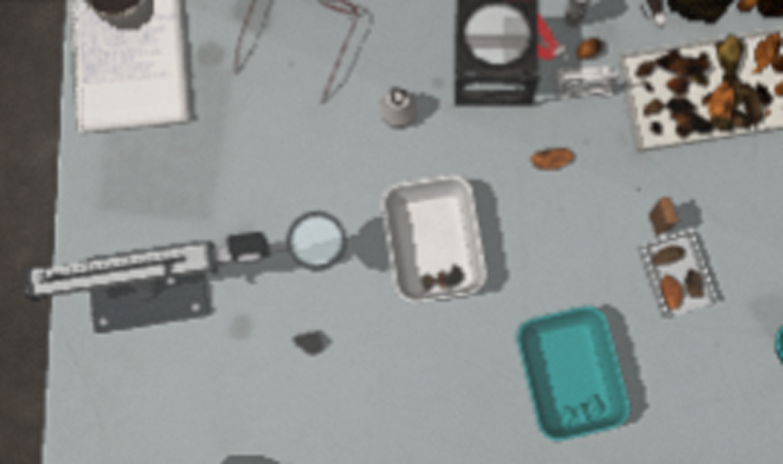

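The crop shows the white dish with its chips at the near end, the scoop with its mouth towards the robot (handle at 662,214), the clip near (172,268), and the lens clear of the dish. I'll set out now: turn and rise, then move above the handle.

>>> send_rows([
  {"dz":-8,"roll":7.1,"jaw":-1},
  {"dz":-8,"roll":7.1,"jaw":-1},
  {"dz":-8,"roll":7.1,"jaw":-1},
  {"dz":-8,"roll":7.1,"jaw":-1},
  {"dz":-8,"roll":7.1,"jaw":-1},
  {"dz":-8,"roll":7.1,"jaw":-1},
  {"dz":-8,"roll":7.1,"jaw":-1},
  {"dz":-8,"roll":7.1,"jaw":-1},
  {"dz":-8,"roll":7.1,"jaw":-1},
  {"dz":-8,"roll":7.1,"jaw":-1},
  {"dz":-8,"roll":7.1,"jaw":-1},
  {"dz":-8,"roll":7.1,"jaw":-1},
], force=40)

```text
invalid input at $.rows[0]: expected keys dx, dy, dz, roll, jaw
```

>>> send_rows([
  {"roll":7.1,"jaw":-1},
  {"roll":7.1,"jaw":-1},
  {"roll":7.1,"jaw":-1},
  {"roll":7.1,"jaw":-1},
  {"roll":7.1,"jaw":-1},
  {"roll":7.1,"jaw":-1},
  {"roll":7.1,"jaw":-1},
  {"roll":7.1,"jaw":-1},
  {"roll":7.1,"jaw":-1},
  {"jaw":-1},
])

```text
invalid input at $.rows[0]: expected keys dx, dy, dz, roll, jaw
```

>>> send_rows([
  {"dx":0,"dy":0,"dz":-8,"roll":7.1,"jaw":-1},
  {"dx":0,"dy":0,"dz":-8,"roll":7.1,"jaw":-1},
  {"dx":0,"dy":0,"dz":-8,"roll":7.1,"jaw":-1},
  {"dx":0,"dy":0,"dz":-8,"roll":7.1,"jaw":-1},
  {"dx":0,"dy":0,"dz":-8,"roll":7.1,"jaw":-1},
  {"dx":0,"dy":0,"dz":-8,"roll":7.1,"jaw":-1},
  {"dx":0,"dy":0,"dz":-8,"roll":7.1,"jaw":-1},
  {"dx":0,"dy":0,"dz":-8,"roll":7.1,"jaw":-1},
  {"dx":0,"dy":0,"dz":-8,"roll":7.1,"jaw":-1},
  {"dx":0,"dy":0,"dz":-8,"roll":7.1,"jaw":-1},
  {"dx":0,"dy":0,"dz":-8,"roll":7.1,"jaw":-1},
  {"dx":0,"dy":0,"dz":-8,"roll":7.1,"jaw":-1},
], force=40)

```text
time_s: 1.15
ee_pos: [0.1349, 0.5331, 0.3016]
eef_rot: [-3.142, 0.001, 1.401]
force: [0.3, -0.6, -0.5]
grip_width: 0.0943
grip_force: 0.0
```

>>> send_rows([
  {"dx":0,"dy":0,"dz":0,"roll":7.1,"jaw":-1},
  {"dx":0,"dy":0,"dz":0,"roll":7.1,"jaw":-1},
  {"dx":0,"dy":0,"dz":0,"roll":7.1,"jaw":-1},
  {"dx":0,"dy":0,"dz":0,"roll":7.1,"jaw":-1},
  {"dx":0,"dy":0,"dz":0,"roll":7.1,"jaw":-1},
  {"dx":0,"dy":0,"dz":0,"roll":7.1,"jaw":-1},
  {"dx":0,"dy":0,"dz":0,"roll":7.1,"jaw":-1},
  {"dx":0,"dy":0,"dz":0,"roll":7.1,"jaw":-1},
  {"dx":0,"dy":0,"dz":0,"roll":7.1,"jaw":-1},
  {"dx":0,"dy":0,"dz":0,"roll":0,"jaw":-1},
])

```text
time_s: 1.98
ee_pos: [0.1349, 0.5331, 0.3012]
eef_rot: [3.141, 0.0, 0.287]
force: [-0.3, -0.9, 0.9]
grip_width: 0.0941
grip_force: 0.0
```

>>> send_rows([
  {"dx":8,"dy":37,"dz":0,"roll":0,"jaw":-1},
  {"dx":8,"dy":37,"dz":0,"roll":0,"jaw":-1},
  {"dx":8,"dy":37,"dz":0,"roll":0,"jaw":-1},
  {"dx":8,"dy":37,"dz":0,"roll":0,"jaw":-1},
  {"dx":8,"dy":37,"dz":0,"roll":0,"jaw":-1},
  {"dx":8,"dy":37,"dz":0,"roll":0,"jaw":-1},
  {"dx":8,"dy":37,"dz":0,"roll":0,"jaw":-1},
  {"dx":8,"dy":37,"dz":0,"roll":0,"jaw":-1},
  {"dx":8,"dy":37,"dz":0,"roll":0,"jaw":-1},
  {"dx":8,"dy":37,"dz":0,"roll":0,"jaw":-1},
  {"dx":8,"dy":37,"dz":0,"roll":0,"jaw":-1},
  {"dx":8,"dy":37,"dz":0,"roll":0,"jaw":-1},
])

```text
time_s: 2.98
ee_pos: [0.3548, 0.1337, 0.3016]
eef_rot: [3.142, -0.001, 0.296]
force: [0.3, 1.0, 0.8]
grip_width: 0.094
grip_force: 0.0
```

>>> send_rows([
  {"dx":8,"dy":37,"dz":0,"roll":0,"jaw":-1},
  {"dx":8,"dy":37,"dz":0,"roll":0,"jaw":-1},
  {"dx":8,"dy":37,"dz":0,"roll":0,"jaw":-1},
  {"dx":8,"dy":37,"dz":0,"roll":0,"jaw":-1},
  {"dx":8,"dy":37,"dz":0,"roll":0,"jaw":-1},
  {"dx":8,"dy":37,"dz":0,"roll":0,"jaw":-1},
  {"dx":8,"dy":37,"dz":0,"roll":0,"jaw":-1},
  {"dx":8,"dy":37,"dz":0,"roll":0,"jaw":-1},
  {"dx":8,"dy":37,"dz":0,"roll":0,"jaw":-1},
  {"dx":8,"dy":37,"dz":0,"roll":0,"jaw":-1},
  {"dx":8,"dy":37,"dz":0,"roll":0,"jaw":-1},
  {"dx":0,"dy":0,"dz":0,"roll":0,"jaw":-1},
])

```text
time_s: 3.98
ee_pos: [0.5568, -0.2337, 0.2987]
eef_rot: [-3.14, 0.003, 0.292]
force: [-1.1, -0.6, -0.8]
grip_width: 0.0939
grip_force: 0.0
```

Run:
```python
from h import *
c=cam('wrist'); save(c,'w1.png'); P=cloud(c); o=get_obs(); print(o['ee_pos'],o['eef_rot'], -c['R'].T@c['t'])
np.savez('w1.npz',P=P,f=c['frame'])
Q=P.reshape(-1,3); m=(abs(Q[:,0]-.575)<.06)&(abs(Q[:,1]+.282)<.06)&(Q[:,2]>.078)&(Q[:,2]<.105); Q=Q[m]
print(len(Q)); 
if len(Q): print(cv2.minAreaRect((Q[:,:2]*1000).astype(np.float32)),Q.mean(0))
```

```text
[ 0.55606241 -0.23139633  0.29928133] [-3.13962514e+00  2.35293560e-03  2.92696926e-01] [ 0.63236853 -0.21191676  0.47756361]
363
((579.0515747070312, -280.7498779296875), (35.75703430175781, 16.112045288085938), 16.97757339477539) [ 0.57990312 -0.27963994  0.09039553]
```

View pics/w1.png

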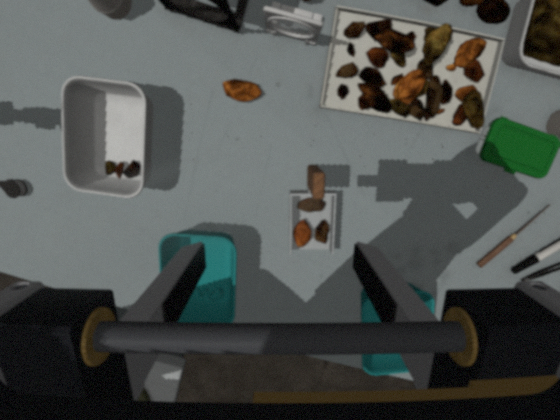

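The wrist view shows the scoop lined up with the tool, with the handle top at about (317,180), and nothing in the way of the fingers. I measure the handle at (0.579, -0.281). Going down to grip low on the handle.

>>> send_rows([
  {"dx":3.5,"dy":13.5,"dz":0,"roll":0,"jaw":-1},
  {"dx":3.5,"dy":13.5,"dz":20,"roll":0,"jaw":-1},
  {"dx":3.5,"dy":13.5,"dz":25,"roll":0,"jaw":-1},
  {"dx":3.5,"dy":13.5,"dz":30,"roll":0,"jaw":-1},
  {"dx":0,"dy":0,"dz":30,"roll":0,"jaw":-1},
  {"dx":0,"dy":0,"dz":20,"roll":0,"jaw":-1},
  {"dx":0,"dy":0,"dz":10,"roll":0,"jaw":-1},
  {"dx":0,"dy":0,"dz":0,"roll":0,"jaw":-1},
  {"dx":0,"dy":0,"dz":0,"roll":0,"jaw":-1},
])

```text
time_s: 4.78
ee_pos: [0.5849, -0.2763, 0.1677]
eef_rot: [3.141, -0.001, 0.293]
force: [1.0, -0.1, 1.3]
grip_width: 0.094
grip_force: 0.0
```

>>> send_rows([
  {"dx":0,"dy":2.5,"dz":20,"roll":0,"jaw":-1},
  {"dx":0,"dy":0,"dz":25,"roll":0,"jaw":-1},
  {"dx":0,"dy":0,"dz":25,"roll":0,"jaw":-1},
  {"dx":0,"dy":0,"dz":25,"roll":0,"jaw":-1},
  {"dx":0,"dy":0,"dz":20,"roll":0,"jaw":-1},
  {"dx":0,"dy":0,"dz":15,"roll":0,"jaw":-1},
  {"dx":0,"dy":0,"dz":9,"roll":0,"jaw":-1},
  {"dx":0,"dy":0,"dz":0,"roll":0,"jaw":-1},
  {"dx":0,"dy":0,"dz":0,"roll":0,"jaw":0.3},
  {"dx":0,"dy":0,"dz":0,"roll":0,"jaw":1},
  {"dx":0,"dy":0,"dz":0,"roll":0,"jaw":1},
  {"dx":0,"dy":0,"dz":0,"roll":0,"jaw":1},
])

```text
time_s: 5.78
ee_pos: [0.5858, -0.2794, 0.0286]
eef_rot: [3.14, -0.001, 0.292]
force: [-0.2, 0.1, 0.0]
grip_width: 0.0709
grip_force: 0.0
```

>>> send_rows([
  {"dx":0,"dy":0,"dz":0,"roll":0,"jaw":1},
  {"dx":0,"dy":0,"dz":0,"roll":0,"jaw":1},
  {"dx":0,"dy":0,"dz":0,"roll":0,"jaw":1},
  {"dx":0,"dy":0,"dz":0,"roll":0,"jaw":1},
  {"dx":0,"dy":0,"dz":0,"roll":0,"jaw":1},
  {"dx":0,"dy":0,"dz":0,"roll":0,"jaw":1},
])

```text
time_s: 6.28
ee_pos: [0.5854, -0.2791, 0.0274]
eef_rot: [3.142, 0.0, 0.292]
force: [-0.7, -0.2, 1.1]
grip_width: 0.0308
grip_force: 0.0
```

>>> send_rows([
  {"dx":0,"dy":0,"dz":0,"roll":0,"jaw":1},
  {"dx":0,"dy":0,"dz":0,"roll":0,"jaw":1},
  {"dx":0,"dy":0,"dz":0,"roll":0,"jaw":1},
  {"dx":0,"dy":0,"dz":0,"roll":0,"jaw":1},
  {"dx":0,"dy":0,"dz":-2,"roll":0,"jaw":1},
  {"dx":0,"dy":0,"dz":-6,"roll":0,"jaw":1},
  {"dx":0,"dy":0,"dz":-10,"roll":0,"jaw":1},
  {"dx":0,"dy":0,"dz":-14,"roll":0,"jaw":1},
  {"dx":0,"dy":0,"dz":-18,"roll":0,"jaw":1},
  {"dx":0,"dy":0,"dz":-20,"roll":0,"jaw":1},
  {"dx":0,"dy":0,"dz":-20,"roll":0,"jaw":1},
  {"dx":0,"dy":0,"dz":-20,"roll":0,"jaw":1},
])

```text
time_s: 7.28
ee_pos: [0.5854, -0.2791, 0.1401]
eef_rot: [3.141, -0.001, 0.292]
force: [0.6, -0.4, -1.2]
grip_width: 0.0157
grip_force: 40.0
```

>>> send_rows([
  {"dx":0,"dy":0,"dz":-20,"roll":0,"jaw":1},
  {"dx":0,"dy":0,"dz":-20,"roll":0,"jaw":1},
  {"dx":0,"dy":0,"dz":-16,"roll":0,"jaw":1},
  {"dx":0,"dy":0,"dz":-10,"roll":0,"jaw":1},
  {"dx":0,"dy":0,"dz":-4,"roll":0,"jaw":1},
  {"dx":0,"dy":0,"dz":0,"roll":0,"jaw":1},
])

```text
time_s: 7.78
ee_pos: [0.5855, -0.2792, 0.2087]
eef_rot: [3.14, -0.001, 0.292]
force: [-0.5, 0.3, -2.5]
grip_width: 0.0158
grip_force: 40.0
```

Run:
```python
from h import *
c=cam('wrist'); save(c,'w2.png'); P=cloud(c); o=get_obs(); print(o['ee_pos'],o['eef_rot'],o['grip_width'],o['grip_force'],o['force'],o['moment'])
# points in tool-x / z plane around scoop
y=o['eef_rot'][2]; ax=np.array([np.cos(y),np.sin(y)]); ay=np.array([-ax[1],ax[0]])
Q=P.reshape(-1,3); d=Q[:,:2]-o['ee_pos'][:2]; a=d@ax; b=d@ay; m=(abs(b)<.04)&(a>-.16)&(a<.04)&(Q[:,2]>.1)
for a0 in np.arange(-.16,.04,.02):
    k=m&(a>a0)&(a<=a0+.02); 
    if k.sum(): print(round(a0,2),k.sum(),Q[k,2].min().round(3),np.median(Q[k,2]).round(3),Q[k,2].max().round(3),b[k].min().round(3),b[k].max().round(3))
```

```text
[ 0.58525041 -0.2790616   0.20739575] [-3.14154809e+00  1.24045616e-05  2.91472321e-01] 0.015973398686489754 39.99858319759369 [-0.49845497  0.49062874 -2.20143306] [ 0.04541816  0.02646139 -0.05155386]
-0.14 312 0.182 0.184 0.193 -0.023 0.021
-0.12 655 0.182 0.193 0.201 -0.022 0.02
-0.1 559 0.188 0.198 0.201 -0.02 0.018
-0.04 195 0.181 0.272 0.273 -0.036 0.034
-0.02 440 0.268 0.274 0.312 -0.01 0.009
-0.0 9038 0.184 0.272 0.335 -0.032 0.04
0.02 30312 0.309 0.33 0.345 -0.04 0.04
```

View pics/w2.png

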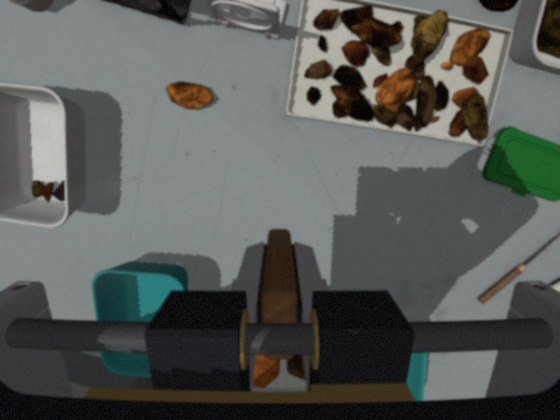

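The scoop is level and held at 40 N, with the handle brown at (280,260) and the stones inside at (265,370). Carrying it over the dish.

>>> send_rows([
  {"dx":0,"dy":0,"dz":0,"roll":2.5,"jaw":1},
  {"dx":0,"dy":0,"dz":0,"roll":2.5,"jaw":1},
  {"dx":0,"dy":0,"dz":0,"roll":2.5,"jaw":1},
  {"dx":0,"dy":-6,"dz":0,"roll":0,"jaw":1},
  {"dx":3,"dy":-12,"dz":0,"roll":0,"jaw":1},
  {"dx":3,"dy":-18,"dz":0,"roll":0,"jaw":1},
  {"dx":3,"dy":-22,"dz":0,"roll":0,"jaw":1},
  {"dx":3,"dy":-22,"dz":0,"roll":0,"jaw":1},
  {"dx":3,"dy":-22,"dz":0,"roll":0,"jaw":1},
  {"dx":3,"dy":-22,"dz":0,"roll":0,"jaw":1},
  {"dx":3,"dy":-22,"dz":0,"roll":0,"jaw":1},
  {"dx":3,"dy":-22,"dz":0,"roll":0,"jaw":1},
])

```text
time_s: 8.83
ee_pos: [0.5817, -0.1073, 0.2071]
eef_rot: [-3.141, 0.001, 0.163]
force: [0.7, -0.6, -1.4]
grip_width: 0.016
grip_force: 40.0
```

>>> send_rows([
  {"dx":3,"dy":-22,"dz":0,"roll":0,"jaw":1},
  {"dx":3,"dy":-22,"dz":0,"roll":0,"jaw":1},
  {"dx":3,"dy":-22,"dz":0,"roll":0,"jaw":1},
  {"dx":3,"dy":-22,"dz":0,"roll":0,"jaw":1},
  {"dx":3,"dy":-20,"dz":0,"roll":0,"jaw":1},
  {"dx":3,"dy":-13,"dz":0,"roll":0,"jaw":1},
  {"dx":0,"dy":-7,"dz":0,"roll":0,"jaw":1},
  {"dx":0,"dy":0,"dz":0,"roll":0,"jaw":1},
  {"dx":0,"dy":0,"dz":0,"roll":0,"jaw":1},
])

```text
time_s: 9.58
ee_pos: [0.5794, 0.0196, 0.2074]
eef_rot: [3.141, 0.0, 0.161]
force: [0.1, -1.0, -2.4]
grip_width: 0.0161
grip_force: 40.0
```

Run:
```python
from h import *
o=get_obs(); print(o['time_s'],o['ee_pos'],o['eef_rot'],o['grip_width'])
c=cam('scene')
def pr(p): return cv2.projectPoints(np.array([p],float),np.array(c['rvec'],float),np.array(c['tvec'],float),np.array(c['camera_matrix'],float),np.array(c['D'],float))[0].ravel()
u,v=pr([.55,.02,.1]).astype(int); print(u,v)
cv2.imwrite('pics/s2.png',cv2.resize(c['frame'][v-65:v+65,u-85:u+85][:,:,::-1],None,fx=4,fy=4,interpolation=cv2.INTER_CUBIC))
```

```text
9.5833 [0.57939387 0.01959723 0.20735248] [3.14137636e+00 1.49755462e-04 1.61326847e-01] 0.016095147583047278
284 223
```

>>> send_rows([
  {"dx":0,"dy":0,"dz":8,"roll":0,"jaw":1},
  {"dx":0,"dy":0,"dz":12,"roll":0,"jaw":1},
  {"dx":0,"dy":0,"dz":8,"roll":0,"jaw":1},
  {"dx":0,"dy":0,"dz":4,"roll":0,"jaw":1},
  {"dx":0,"dy":0,"dz":0,"roll":0,"jaw":1},
], force=15)

```text
time_s: 10.05
ee_pos: [0.5789, 0.0195, 0.1738]
eef_rot: [-3.141, 0.002, 0.16]
force: [0.1, -0.2, -1.0]
grip_width: 0.0156
grip_force: 15.0
```

```bash
cat > tilt.py <<'E'
from h import *
def tilt(show=None):
    o=get_obs(); y=o['eef_rot'][2]; ax=np.array([np.cos(y),np.sin(y)]); ay=np.array([-ax[1],ax[0]])
    print(round(o['time_s'],2),o['ee_pos'].round(4),'grip',round(o['grip_width'],4),round(o['grip_force'],1),o['force'].round(1))
    for n in ('wrist','scene'):
        c=cam(n); P=cloud(c); Q=P.reshape(-1,3); F=cv2.cvtColor(c['frame'],cv2.COLOR_RGB2HSV).reshape(-1,3).astype(int)
        d=Q[:,:2]-o['ee_pos'][:2]; a=d@ax; b=d@ay; z=Q[:,2]-o['ee_pos'][2]-.019
        m=(abs(b)<.012)&(abs(a)<.11)&(z>-.09)&(z<.08)&(F[:,0]<18)&(F[:,1]>70)&(F[:,2]>40)
        if m.sum()<15: print(n,'few',m.sum()); continue
        A=np.c_[a[m],z[m]]; 
        i=A[:,1].argmax(); print(n,m.sum(),'mean',A.mean(0).round(3),'a',np.percentile(A[:,0],[2,98]).round(3),'z',np.percentile(A[:,1],[2,98]).round(3))
        # back face: PCA
        w,V=np.linalg.eigh(np.cov(A.T)); print('  dir deg from vertical',np.degrees(np.arctan2(-V[0,1],V[1,1])).round(1),'spread',np.sqrt(w).round(4))
        if n=='scene' and show:
            save(c,show)
            cv2.imwrite('pics/'+show,cv2.resize(c['frame'][158:288,199:369][:,:,::-1],None,fx=4,fy=4,interpolation=cv2.INTER_CUBIC))
E
python3 -c "
from tilt import *
tilt()"
```

```text
10.05 [0.5789 0.0195 0.1738] grip 0.0156 15.0 [ 0.1 -0.2 -1. ]
wrist 2463 mean [-0.012  0.02 ] a [-0.106  0.012] z [-0.037  0.047]
  dir deg from vertical 125.5 spread [0.0203 0.0472]
scene few 0
```

>>> send_rows([
  {"dx":0,"dy":0,"dz":0,"roll":0,"jaw":1},
  {"dx":0,"dy":0,"dz":0,"roll":0,"jaw":1},
  {"dx":0,"dy":0,"dz":0,"roll":0,"jaw":1},
  {"dx":0,"dy":0,"dz":0,"roll":0,"jaw":1},
], force=7)

```text
time_s: 10.48
ee_pos: [0.5795, 0.0198, 0.1757]
eef_rot: [3.141, -0.0, 0.161]
force: [-0.2, 0.1, -2.2]
grip_width: 0.0161
grip_force: 7.0
```

```bash
sed -i 's/(abs(a)<.11)/(abs(a)<.055)/' tilt.py; python3 -c "
from tilt import *
tilt()"
```

```text
10.48 [0.5795 0.0198 0.1757] grip 0.0161 7.0 [-0.2  0.1 -2.2]
wrist 2008 mean [0.006 0.031] a [-0.022  0.012] z [-0.034  0.047]
  dir deg from vertical 9.4 spread [0.0074 0.0243]
scene few 0
```

>>> send_rows([
  {"dx":0,"dy":0,"dz":0,"roll":0,"jaw":1},
  {"dx":0,"dy":0,"dz":0,"roll":0,"jaw":1},
  {"dx":0,"dy":0,"dz":0,"roll":0,"jaw":1},
  {"dx":0,"dy":0,"dz":0,"roll":0,"jaw":1},
], force=4.5)

```text
time_s: 10.92
ee_pos: [0.5795, 0.0198, 0.1754]
eef_rot: [-3.142, 0.0, 0.161]
force: [1.2, -0.2, -1.5]
grip_width: 0.0158
grip_force: 4.5
```

```bash
python3 -c "
from tilt import *
tilt()"
```

```text
10.92 [0.5795 0.0198 0.1754] grip 0.0158 4.5 [ 1.2 -0.2 -1.5]
wrist 2905 mean [0.01  0.019] a [-0.004  0.025] z [-0.028  0.044]
  dir deg from vertical 18.8 spread [0.002 0.023]
scene few 0
```

>>> send_rows([
  {"dx":0,"dy":0,"dz":0,"roll":0,"jaw":1},
  {"dx":0,"dy":0,"dz":0,"roll":0,"jaw":1},
  {"dx":0,"dy":0,"dz":0,"roll":0,"jaw":1},
  {"dx":0,"dy":0,"dz":0,"roll":0,"jaw":1},
], force=4.2)

```text
time_s: 11.35
ee_pos: [0.5795, 0.0198, 0.1754]
eef_rot: [3.142, 0.0, 0.161]
force: [0.5, 1.0, -1.3]
grip_width: 0.0162
grip_force: 4.2
```

```bash
python3 -c "
from tilt import *
tilt()"
```

```text
11.35 [0.5795 0.0198 0.1754] grip 0.0162 4.2 [ 0.5  1.  -1.3]
wrist 2935 mean [0.011 0.019] a [-0.004  0.026] z [-0.026  0.043]
  dir deg from vertical 20.0 spread [0.0019 0.0225]
scene few 0
```

>>> send_rows([
  {"dx":0,"dy":0,"dz":0,"roll":0,"jaw":1},
  {"dx":0,"dy":0,"dz":0,"roll":0,"jaw":1},
  {"dx":0,"dy":0,"dz":0,"roll":0,"jaw":1},
  {"dx":0,"dy":0,"dz":0,"roll":0,"jaw":1},
], force=3.4)

```text
time_s: 11.78
ee_pos: [0.5795, 0.0198, 0.1755]
eef_rot: [3.142, -0.0, 0.161]
force: [0.0, -0.8, -2.3]
grip_width: 0.0161
grip_force: 3.4
```

```bash
python3 -c "
from tilt import *
tilt()"
```

```text
11.78 [0.5795 0.0198 0.1755] grip 0.0161 3.4 [ 0.  -0.8 -2.3]
wrist 3252 mean [0.012 0.016] a [-0.005  0.034] z [-0.027  0.041]
  dir deg from vertical 27.8 spread [0.0012 0.0228]
scene few 2
```

>>> send_rows([
  {"dx":0,"dy":0,"dz":0,"roll":0,"jaw":1},
  {"dx":0,"dy":0,"dz":0,"roll":0,"jaw":1},
  {"dx":0,"dy":0,"dz":-20,"roll":0,"jaw":1},
  {"dx":0,"dy":0,"dz":0,"roll":0,"jaw":1},
  {"dx":0,"dy":0,"dz":20,"roll":0,"jaw":1},
  {"dx":0,"dy":0,"dz":0,"roll":0,"jaw":1},
], force=3)

```text
time_s: 12.38
ee_pos: [0.5784, 0.0198, 0.1725]
eef_rot: [-3.141, 0.003, 0.161]
force: [-0.2, -0.0, -2.8]
grip_width: 0.0157
grip_force: 3.0
```

```bash
python3 -c "
from tilt import *
tilt()"
```

```text
12.38 [0.5784 0.0198 0.1725] grip 0.0157 3.0 [-0.2 -0.  -2.8]
wrist 3714 mean [0.015 0.01 ] a [-0.008  0.046] z [-0.028  0.036]
  dir deg from vertical 39.1 spread [0.0012 0.0243]
scene few 8
```

>>> send_rows([
  {"dx":0,"dy":0,"dz":-20,"roll":0,"jaw":1},
  {"dx":0,"dy":0,"dz":0,"roll":0,"jaw":1},
  {"dx":0,"dy":0,"dz":20,"roll":0,"jaw":1},
  {"dx":0,"dy":0,"dz":0,"roll":0,"jaw":1},
], force=3.2)

```text
time_s: 12.82
ee_pos: [0.5786, 0.0198, 0.173]
eef_rot: [-3.141, 0.003, 0.161]
force: [-0.9, 0.6, -3.5]
grip_width: 0.0159
grip_force: 3.2
```

```bash
python3 -c "
from tilt import *
tilt()"
```

```text
12.82 [0.5786 0.0198 0.173 ] grip 0.0159 3.2 [-0.9  0.6 -3.5]
wrist 3763 mean [0.015 0.01 ] a [-0.008  0.046] z [-0.028  0.036]
  dir deg from vertical 39.6 spread [0.0012 0.0245]
scene few 9
```

>>> send_rows([
  {"dx":0,"dy":0,"dz":-35,"roll":0,"jaw":1},
  {"dx":0,"dy":0,"dz":0,"roll":0,"jaw":1},
  {"dx":0,"dy":0,"dz":30,"roll":0,"jaw":1},
  {"dx":0,"dy":0,"dz":-30,"roll":0,"jaw":1},
  {"dx":0,"dy":0,"dz":30,"roll":0,"jaw":1},
  {"dx":0,"dy":0,"dz":0,"roll":0,"jaw":1},
], force=3)

```text
time_s: 13.42
ee_pos: [0.5787, 0.0198, 0.1782]
eef_rot: [-3.141, 0.002, 0.161]
force: [-0.5, 0.2, -3.3]
grip_width: 0.0164
grip_force: 3.0
```

```bash
python3 -c "
from tilt import *
tilt('s3.png')"
```

```text
13.42 [0.5787 0.0198 0.1782] grip 0.0164 3.0 [-0.5  0.2 -3.3]
wrist 3790 mean [0.015 0.003] a [-0.013  0.049] z [-0.031  0.028]
  dir deg from vertical 45.3 spread [0.0012 0.0253]
scene few 12
```

```bash
python3 -c "
from h import *
c=cam('scene'); s=cam('top')
a=cv2.resize(c['frame'][178:278,219:319],None,fx=4,fy=4,interpolation=cv2.INTER_CUBIC)
b=cv2.resize(s['frame'][165:265,230:330],None,fx=4,fy=4,interpolation=cv2.INTER_CUBIC)
cv2.imwrite('pics/s3.png',np.hstack([a,b])[:,:,::-1])"
```

```text
(no output)
```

View pics/s3.png

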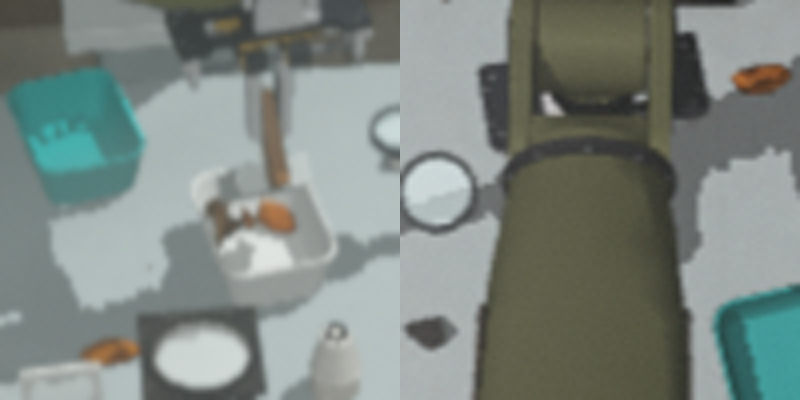

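The left half (scene view) shows the orange stone in the dish at (277,217) and dark pieces at (218,215). At least one stone may still be in the scoop, so I'll firm the grip and shake it along its length.

>>> send_rows([
  {"dx":0,"dy":0,"dz":0,"roll":0,"jaw":1},
  {"dx":0,"dy":0,"dz":0,"roll":0,"jaw":1},
  {"dx":-25,"dy":0,"dz":0,"roll":0,"jaw":1},
  {"dx":25,"dy":0,"dz":0,"roll":0,"jaw":1},
  {"dx":-25,"dy":0,"dz":0,"roll":0,"jaw":1},
  {"dx":25,"dy":0,"dz":0,"roll":0,"jaw":1},
  {"dx":-25,"dy":0,"dz":0,"roll":0,"jaw":1},
  {"dx":25,"dy":0,"dz":0,"roll":0,"jaw":1},
  {"dx":0,"dy":0,"dz":0,"roll":0,"jaw":1},
  {"dx":0,"dy":0,"dz":0,"roll":0,"jaw":1},
], force=10)

```text
time_s: 14.45
ee_pos: [0.5798, 0.0198, 0.1807]
eef_rot: [3.141, -0.0, 0.161]
force: [0.5, 0.0, -1.8]
grip_width: 0.0155
grip_force: 10.0
```

```bash
python3 -c "
from tilt import *
tilt()
c=cam('scene'); P=cloud(c)
for n,q in (('orange',0),('dark',1)):
    F=cv2.cvtColor(c['frame'],cv2.COLOR_RGB2HSV).astype(int)
    m=(F[...,0]<18)&(F[...,1]>(150 if q==0 else 90))&(F[...,2]>(110 if q==0 else 20))&(F[...,2]<(256 if q==0 else 110))&(abs(P[...,0]-.549)<.085)&(abs(P[...,1]-.015)<.065)&(P[...,2]<.06)
    k,l,s,ce=cv2.connectedComponentsWithStats(m.astype(np.uint8))
    for i in range(1,k):
        if s[i,4]>4: print(n,s[i,4],ce[i].round(),P[l==i].mean(0).round(3),P[l==i].max(0).round(3))
"
```

```text
14.45 [0.5798 0.0198 0.1807] grip 0.0155 10.0 [ 0.5  0.  -1.8]
wrist 3873 mean [0.016 0.003] a [-0.014  0.052] z [-0.029  0.026]
  dir deg from vertical 49.3 spread [0.0016 0.0255]
scene few 13
```

>>> send_rows([
  {"dx":0,"dy":0,"dz":10,"roll":0,"jaw":1},
  {"dx":-5,"dy":0,"dz":12,"roll":0,"jaw":1},
  {"dx":-10,"dy":0,"dz":8,"roll":0,"jaw":1},
  {"dx":-8,"dy":0,"dz":0,"roll":0,"jaw":1},
  {"dx":-8,"dy":0,"dz":0,"roll":0,"jaw":1},
  {"dx":-8,"dy":0,"dz":0,"roll":0,"jaw":1},
  {"dx":-8,"dy":0,"dz":0,"roll":0,"jaw":1},
  {"dx":-8,"dy":0,"dz":0,"roll":0,"jaw":1},
  {"dx":0,"dy":0,"dz":0,"roll":0,"jaw":1},
], force=5)

```text
time_s: 15.35
ee_pos: [0.5244, 0.0108, 0.1516]
eef_rot: [3.141, -0.002, 0.161]
force: [0.9, 0.7, 5.0]
grip_width: 0.017
grip_force: 5.0
```

```bash
python3 -c "
from tilt import *
tilt()"
```

```text
15.35 [0.5244 0.0108 0.1516] grip 0.017 5.0 [0.9 0.7 5. ]
wrist 4068 mean [0.017 0.008] a [-0.015  0.053] z [-0.01   0.024]
  dir deg from vertical 63.1 spread [0.0009 0.0227]
scene few 10
```

>>> send_rows([
  {"dx":-4,"dy":0,"dz":-4,"roll":0,"jaw":1},
  {"dx":-5,"dy":0,"dz":-2,"roll":0,"jaw":1},
  {"dx":-5,"dy":0,"dz":0,"roll":0,"jaw":1},
  {"dx":-5,"dy":0,"dz":0,"roll":0,"jaw":1},
  {"dx":0,"dy":0,"dz":0,"roll":0,"jaw":1},
  {"dx":0,"dy":0,"dz":0,"roll":0,"jaw":1},
], force=5)

```text
time_s: 15.95
ee_pos: [0.5061, 0.0079, 0.1566]
eef_rot: [3.142, 0.0, 0.161]
force: [-0.9, 0.7, 2.1]
grip_width: 0.0161
grip_force: 5.0
```

```bash
python3 -c "
from tilt import *
tilt()"
```

```text
15.95 [0.5061 0.0079 0.1566] grip 0.0161 5.0 [-0.9  0.7  2.1]
wrist 4054 mean [0.018 0.009] a [-0.016  0.053] z [-0.007  0.023]
  dir deg from vertical 66.2 spread [0.0009 0.0226]
scene few 6
```

>>> send_rows([
  {"dx":0,"dy":0,"dz":0,"roll":0,"jaw":1},
  {"dx":0,"dy":0,"dz":0,"roll":0,"jaw":1},
  {"dx":8,"dy":0,"dz":-6,"roll":0,"jaw":1},
  {"dx":14,"dy":0,"dz":-8,"roll":0,"jaw":1},
  {"dx":14,"dy":0,"dz":-8,"roll":0,"jaw":1},
  {"dx":0,"dy":0,"dz":-20,"roll":0,"jaw":1},
  {"dx":0,"dy":0,"dz":20,"roll":0,"jaw":1},
  {"dx":0,"dy":0,"dz":-20,"roll":0,"jaw":1},
  {"dx":-20,"dy":0,"dz":20,"roll":0,"jaw":1},
  {"dx":20,"dy":0,"dz":-20,"roll":0,"jaw":1},
  {"dx":0,"dy":0,"dz":20,"roll":0,"jaw":1},
  {"dx":0,"dy":0,"dz":0,"roll":0,"jaw":1},
], force=25)

```text
time_s: 17.05
ee_pos: [0.5409, 0.0138, 0.1755]
eef_rot: [-3.141, 0.004, 0.161]
force: [-0.2, -0.0, -2.4]
grip_width: 0.016
grip_force: 25.0
```

```bash
python3 -c "
from tilt import *
tilt()
c=cam('scene')
cv2.imwrite('pics/s4.png',cv2.resize(c['frame'][178:278,219:319],None,fx=5,fy=5,interpolation=cv2.INTER_CUBIC)[:,:,::-1])"
```

```text
17.05 [0.5409 0.0138 0.1755] grip 0.016 25.0 [-0.2 -0.  -2.4]
wrist 4113 mean [0.018 0.009] a [-0.016  0.053] z [-0.007  0.024]
  dir deg from vertical 65.9 spread [0.001  0.0224]
scene few 8
```

View pics/s4.png

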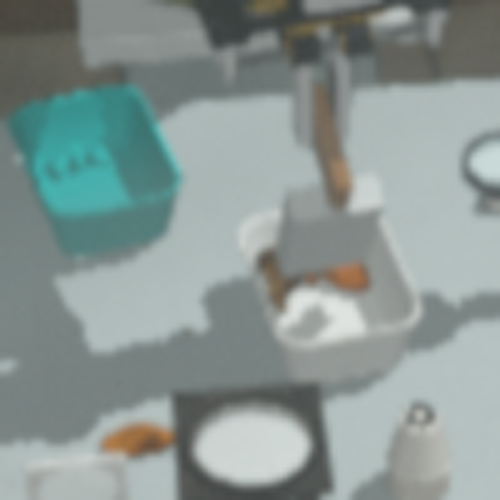

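Scene crop: the scoop hangs steeply at about 66° over the dish. An orange stone (350,275) and dark ones (270,270) lie in the dish. I'll lift out and carry it back to the free table spot.

>>> send_rows([
  {"dx":0,"dy":0,"dz":-8,"roll":0,"jaw":1},
  {"dx":0,"dy":0,"dz":-18,"roll":0,"jaw":1},
  {"dx":0,"dy":0,"dz":-20,"roll":0,"jaw":1},
  {"dx":0,"dy":0,"dz":-14,"roll":0,"jaw":1},
  {"dx":-4,"dy":10,"dz":-5,"roll":0,"jaw":1},
  {"dx":-9,"dy":22,"dz":0,"roll":0,"jaw":1},
  {"dx":-9,"dy":22,"dz":0,"roll":0,"jaw":1},
  {"dx":-9,"dy":22,"dz":0,"roll":0,"jaw":1},
  {"dx":-9,"dy":22,"dz":0,"roll":0,"jaw":1},
  {"dx":-9,"dy":22,"dz":0,"roll":0,"jaw":1},
  {"dx":-9,"dy":22,"dz":0,"roll":0,"jaw":1},
  {"dx":-9,"dy":22,"dz":0,"roll":0,"jaw":1},
])

```text
time_s: 18.2
ee_pos: [0.5012, -0.1606, 0.2437]
eef_rot: [3.141, -0.0, 0.16]
force: [0.3, 0.2, -1.6]
grip_width: 0.0157
grip_force: 25.0
```

>>> send_rows([
  {"dx":-9,"dy":22,"dz":0,"roll":0,"jaw":1},
  {"dx":-9,"dy":22,"dz":0,"roll":0,"jaw":1},
  {"dx":-9,"dy":22,"dz":0,"roll":0,"jaw":1},
  {"dx":-9,"dy":22,"dz":0,"roll":0,"jaw":1},
  {"dx":-9,"dy":22,"dz":0,"roll":0,"jaw":1},
  {"dx":-6,"dy":16,"dz":0,"roll":0,"jaw":1},
  {"dx":-3,"dy":8,"dz":0,"roll":0,"jaw":1},
  {"dx":0,"dy":0,"dz":0,"roll":0,"jaw":1},
  {"dx":0,"dy":0,"dz":0,"roll":0,"jaw":1},
])

```text
time_s: 18.95
ee_pos: [0.47, -0.2997, 0.2434]
eef_rot: [-3.141, 0.0, 0.16]
force: [0.6, 0.4, -2.1]
grip_width: 0.0157
grip_force: 25.0
```

```bash
python3 -c "
from tilt import *
tilt()
c=cam('top')
cv2.imwrite('pics/t5.png',cv2.resize(c['frame'][180:250,250:390],None,fx=5,fy=5,interpolation=cv2.INTER_CUBIC)[:,:,::-1])"
```

```text
18.95 [ 0.47   -0.2997  0.2434] grip 0.0157 25.0 [ 0.6  0.4 -2.1]
wrist 4085 mean [0.017 0.009] a [-0.016  0.053] z [-0.007  0.024]
  dir deg from vertical 66.3 spread [0.001  0.0226]
scene 65 mean [0.023 0.007] a [-0.012  0.053] z [-0.017  0.027]
  dir deg from vertical 63.8 spread [0.0052 0.0227]
```

View pics/t5.png

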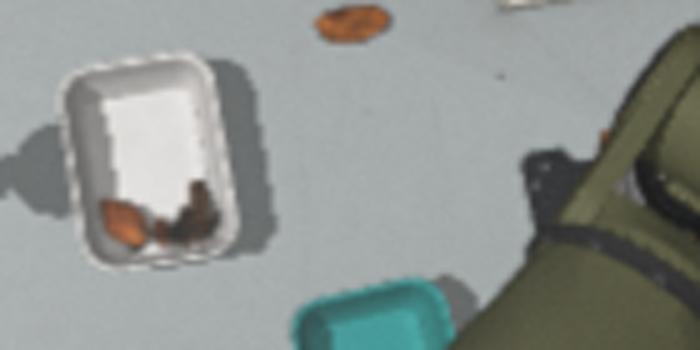

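The top crop shows the orange stone at (122,222) and a dark pile at (195,215) in the dish. Nothing has fallen outside. Now I'll touch the lip to the table and drag backwards to turn the scoop upright.

>>> send_rows([
  {"dx":0,"dy":0,"dz":12,"roll":0,"jaw":1},
  {"dx":0,"dy":0,"dz":22,"roll":0,"jaw":1},
  {"dx":0,"dy":0,"dz":25,"roll":0,"jaw":1},
  {"dx":0,"dy":0,"dz":25,"roll":0,"jaw":1},
  {"dx":0,"dy":0,"dz":18,"roll":0,"jaw":1},
  {"dx":0,"dy":0,"dz":10,"roll":0,"jaw":1},
  {"dx":0,"dy":0,"dz":5,"roll":0,"jaw":1},
  {"dx":0,"dy":0,"dz":3,"roll":0,"jaw":1},
  {"dx":0,"dy":0,"dz":0,"roll":0,"jaw":1},
], force=10)

```text
time_s: 19.85
ee_pos: [0.4705, -0.2997, 0.1239]
eef_rot: [3.141, -0.0, 0.161]
force: [-0.5, 0.4, -1.5]
grip_width: 0.0156
grip_force: 10.0
```

>>> send_rows([
  {"dx":0,"dy":0,"dz":2,"roll":0,"jaw":1},
  {"dx":5,"dy":0,"dz":0,"roll":0,"jaw":1},
  {"dx":6,"dy":0,"dz":0,"roll":0,"jaw":1},
  {"dx":6,"dy":0,"dz":0,"roll":0,"jaw":1},
  {"dx":6,"dy":0,"dz":0,"roll":0,"jaw":1},
  {"dx":0,"dy":0,"dz":0,"roll":0,"jaw":1},
], force=6)

```text
time_s: 20.35
ee_pos: [0.4942, -0.2959, 0.1217]
eef_rot: [3.141, -0.001, 0.161]
force: [-0.4, -0.2, 1.6]
grip_width: 0.0158
grip_force: 6.0
```

```bash
python3 -c "
from tilt import *
tilt()"
```

```text
20.35 [ 0.4942 -0.2959  0.1217] grip 0.0158 6.0 [-0.4 -0.2  1.6]
wrist 4077 mean [0.017 0.009] a [-0.016  0.053] z [-0.007  0.024]
  dir deg from vertical 65.9 spread [0.0009 0.0227]
scene 24 mean [0.028 0.004] a [-0.006  0.054] z [-0.011  0.021]
  dir deg from vertical 63.0 spread [0.0033 0.0241]
```

>>> send_rows([
  {"dx":0,"dy":0,"dz":1,"roll":0,"jaw":1},
  {"dx":5,"dy":0,"dz":0,"roll":0,"jaw":1},
  {"dx":8,"dy":0,"dz":0,"roll":0,"jaw":1},
  {"dx":8,"dy":0,"dz":0,"roll":0,"jaw":1},
  {"dx":8,"dy":0,"dz":0,"roll":0,"jaw":1},
  {"dx":0,"dy":0,"dz":0,"roll":0,"jaw":1},
], force=3.4)

```text
time_s: 20.95
ee_pos: [0.5229, -0.291, 0.12]
eef_rot: [-3.141, -0.0, 0.161]
force: [2.0, 1.0, 1.3]
grip_width: 0.0163
grip_force: 3.4
```

```bash
python3 -c "
from tilt import *
tilt()"
```

```text
20.95 [ 0.5229 -0.291   0.12  ] grip 0.0163 3.4 [2.  1.  1.3]
wrist 4039 mean [0.018 0.008] a [-0.013  0.053] z [-0.016  0.027]
  dir deg from vertical 56.7 spread [0.0009 0.0236]
scene 17 mean [0.016 0.01 ] a [-0.011  0.05 ] z [-0.016  0.026]
  dir deg from vertical 57.6 spread [0.0053 0.0269]
```

>>> send_rows([
  {"dx":8,"dy":0,"dz":2,"roll":0,"jaw":1},
  {"dx":10,"dy":0,"dz":3,"roll":0,"jaw":1},
  {"dx":9,"dy":0,"dz":4,"roll":0,"jaw":1},
  {"dx":8,"dy":0,"dz":5,"roll":0,"jaw":1},
  {"dx":8,"dy":0,"dz":6,"roll":0,"jaw":1},
  {"dx":7,"dy":0,"dz":6,"roll":0,"jaw":1},
  {"dx":0,"dy":0,"dz":0,"roll":0,"jaw":1},
], force=3.6)

```text
time_s: 21.63
ee_pos: [0.5716, -0.2829, 0.0926]
eef_rot: [-3.141, 0.001, 0.161]
force: [1.2, -1.2, -2.0]
grip_width: 0.0162
grip_force: 3.6
```

```bash
python3 -c "
from tilt import *
tilt()"
```

```text
21.63 [ 0.5716 -0.2829  0.0926] grip 0.0162 3.6 [ 1.2 -1.2 -2. ]
wrist 4099 mean [0.019 0.014] a [-0.013  0.05 ] z [-0.031  0.038]
  dir deg from vertical 37.4 spread [0.0053 0.026 ]
scene few 0
```

>>> send_rows([
  {"dx":5,"dy":0,"dz":6,"roll":0,"jaw":1},
  {"dx":5,"dy":0,"dz":8,"roll":0,"jaw":1},
  {"dx":4,"dy":0,"dz":8,"roll":0,"jaw":1},
  {"dx":3,"dy":0,"dz":8,"roll":0,"jaw":1},
  {"dx":2,"dy":0,"dz":7,"roll":0,"jaw":1},
  {"dx":0,"dy":0,"dz":6,"roll":0,"jaw":1},
  {"dx":0,"dy":0,"dz":4,"roll":0,"jaw":1},
  {"dx":0,"dy":0,"dz":0,"roll":0,"jaw":1},
  {"dx":0,"dy":0,"dz":0,"roll":0,"jaw":1},
], force=3.6)

```text
time_s: 22.48
ee_pos: [0.5892, -0.2804, 0.047]
eef_rot: [-3.141, 0.001, 0.16]
force: [0.5, -0.1, -1.5]
grip_width: 0.0163
grip_force: 3.6
```

```bash
python3 -c "
from tilt import *
tilt()"
```

```text
22.48 [ 0.5892 -0.2804  0.047 ] grip 0.0163 3.6 [ 0.5 -0.1 -1.5]
wrist 3163 mean [0.021 0.029] a [-0.001  0.035] z [-0.016  0.038]
  dir deg from vertical 32.0 spread [0.0083 0.0164]
scene few 2
```

>>> send_rows([
  {"dx":0,"dy":0,"dz":5,"roll":0,"jaw":1},
  {"dx":0,"dy":0,"dz":6,"roll":0,"jaw":1},
  {"dx":0,"dy":0,"dz":5,"roll":0,"jaw":1},
  {"dx":0,"dy":0,"dz":3,"roll":0,"jaw":1},
  {"dx":0,"dy":0,"dz":0,"roll":0,"jaw":1},
  {"dx":0,"dy":0,"dz":0,"roll":0,"jaw":1},
], force=4)

```text
time_s: 23.08
ee_pos: [0.5894, -0.2804, 0.0279]
eef_rot: [-3.141, 0.001, 0.161]
force: [-0.0, -0.6, -1.3]
grip_width: 0.0156
grip_force: 4.8
```

```bash
python3 -c "
from tilt import *
tilt()
c=cam('wrist'); save(c,'w6.png')"
```

```text
23.08 [ 0.5894 -0.2804  0.0279] grip 0.0156 4.8 [-0.  -0.6 -1.3]
wrist 3436 mean [0.022 0.038] a [0.001 0.034] z [-0.009  0.046]
  dir deg from vertical 29.8 spread [0.0084 0.0157]
scene few 2
```

View pics/w6.png

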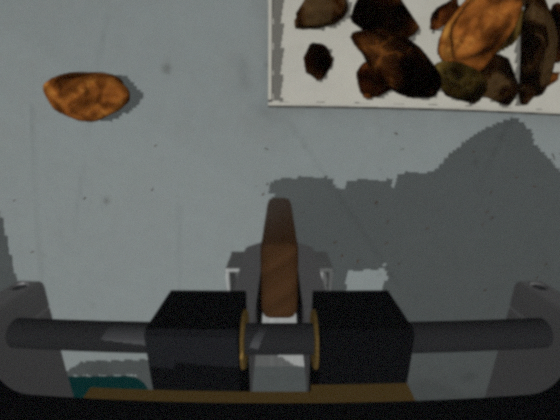

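The wrist view shows the scoop standing upright. The handle top is 93 mm up, as it should be, and the bowl floor between the fingers at (280,370) is empty. Releasing and rising.

>>> send_rows([
  {"dx":0,"dy":0,"dz":0,"roll":0,"jaw":0.3},
  {"dx":0,"dy":0,"dz":0,"roll":0,"jaw":0.3},
  {"dx":0,"dy":0,"dz":0,"roll":0,"jaw":0.3},
  {"dx":0,"dy":0,"dz":0,"roll":0,"jaw":0.3},
  {"dx":0,"dy":0,"dz":-5,"roll":0,"jaw":0.2},
  {"dx":0,"dy":0,"dz":-15,"roll":0,"jaw":0.2},
  {"dx":0,"dy":0,"dz":-25,"roll":0,"jaw":0.2},
  {"dx":0,"dy":0,"dz":-30,"roll":0,"jaw":0.2},
  {"dx":0,"dy":0,"dz":-35,"roll":0,"jaw":0.2},
  {"dx":0,"dy":0,"dz":-35,"roll":0,"jaw":0.2},
  {"dx":0,"dy":0,"dz":-35,"roll":0,"jaw":0.2},
  {"dx":0,"dy":0,"dz":-30,"roll":0,"jaw":0.2},
])

```text
time_s: 24.23
ee_pos: [0.5896, -0.2804, 0.2418]
eef_rot: [3.14, -0.002, 0.161]
force: [-0.8, -0.8, 0.6]
grip_width: 0.0374
grip_force: 0.0
```

>>> send_rows([
  {"dx":0,"dy":-10,"dz":-30,"roll":-7,"jaw":-0.2},
  {"dx":0,"dy":-20,"dz":-30,"roll":-7,"jaw":-0.2},
  {"dx":0,"dy":-20,"dz":0,"roll":-7,"jaw":-0.2},
  {"dx":0,"dy":-20,"dz":0,"roll":-7,"jaw":-0.2},
  {"dx":0,"dy":-20,"dz":0,"roll":-7,"jaw":-0.2},
  {"dx":0,"dy":-20,"dz":0,"roll":-7,"jaw":-0.2},
  {"dx":0,"dy":-20,"dz":0,"roll":-7,"jaw":-0.2},
  {"dx":0,"dy":0,"dz":0,"roll":0,"jaw":-0.2},
])

```text
time_s: 24.9
ee_pos: [0.5214, -0.1712, 0.2998]
eef_rot: [3.14, -0.0, 1.024]
force: [-0.1, -1.1, 0.7]
grip_width: 0.0564
grip_force: 0.0
```

Run:
```python
from h import *
o=get_obs(); print(o['time_s'],o['ee_pos'],o['eef_rot'],o['grip_width'])
c=cam('top'); P=cloud(c); s=cam('scene')
a=cv2.resize(c['frame'][180:250,255:325],None,fx=5.7,fy=5.7,interpolation=cv2.INTER_CUBIC)
b=cv2.resize(c['frame'][185:255,340:410],None,fx=5.7,fy=5.7,interpolation=cv2.INTER_CUBIC)
cv2.imwrite('pics/t7.png',np.hstack([a,b])[:,:,::-1])
# stand refinement
Q=P[195:245,130:214].reshape(-1,3); Q=Q[(Q[:,2]>.138)&(Q[:,2]<.158)]; print('housing top',len(Q),cv2.minAreaRect((Q[:,:2]*1000).astype(np.float32)))
Q=P[205:225,203:228].reshape(-1,3); Q=Q[(Q[:,2]>.178)&(Q[:,2]<.2)]; print('grip',len(Q),cv2.minAreaRect((Q[:,:2]*1000).astype(np.float32)),Q.mean(0))
```

```text
24.9 [ 0.52137536 -0.17122017  0.29975216] [ 3.14032189e+00 -3.56517493e-04  1.02431918e+00] 0.0563587020496959
housing top 595 ((494.3797302246094, 380.1438293457031), (41.2725715637207, 250.1873779296875), 8.903219223022461)
grip 99 ((516.8302001953125, 237.020263671875), (29.75572395324707, 44.53696060180664), 2.066575527191162) [0.51822662 0.23767751 0.18805322]
```

View pics/t7.png

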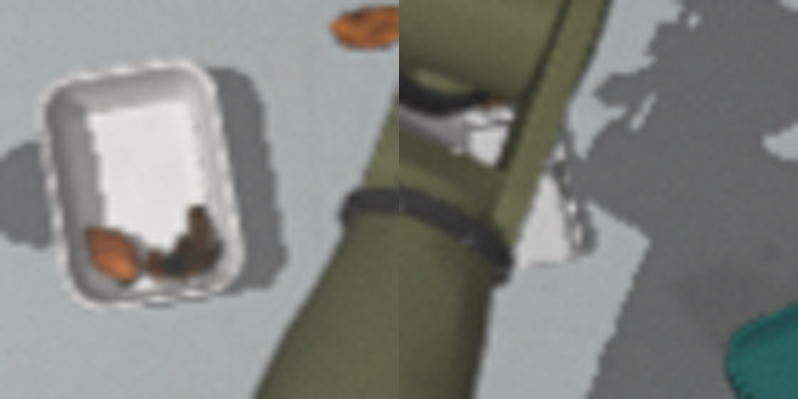

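The left half shows the dish holding the orange stone (112,255) and the dark pile (190,245). The right half shows the scoop tray standing, partly hidden by the arm. Next is the boom grip.

>>> send_rows([
  {"dx":0,"dy":0,"dz":0,"roll":-6.7,"jaw":-0.3},
  {"dx":0,"dy":0,"dz":0,"roll":-6.7,"jaw":-0.3},
  {"dx":0,"dy":0,"dz":0,"roll":-6.7,"jaw":-0.3},
  {"dx":0,"dy":0,"dz":0,"roll":-6.7,"jaw":-0.3},
  {"dx":0,"dy":0,"dz":0,"roll":-6.7,"jaw":-0.3},
  {"dx":10,"dy":1,"dz":0,"roll":-6.7,"jaw":-0.3},
  {"dx":22,"dy":3,"dz":0,"roll":0,"jaw":-0.3},
  {"dx":32,"dy":5,"dz":0,"roll":0,"jaw":-0.3},
  {"dx":35,"dy":5,"dz":0,"roll":0,"jaw":-0.3},
  {"dx":35,"dy":5,"dz":0,"roll":0,"jaw":-0.3},
  {"dx":35,"dy":5,"dz":0,"roll":0,"jaw":-0.3},
  {"dx":35,"dy":5,"dz":0,"roll":0,"jaw":-0.3},
])

```text
time_s: 26.0
ee_pos: [0.5234, 0.0343, 0.2985]
eef_rot: [3.142, 0.0, 1.714]
force: [1.0, 0.3, -0.2]
grip_width: 0.0612
grip_force: 0.0
```

>>> send_rows([
  {"dx":35,"dy":5,"dz":0,"roll":0,"jaw":-0.3},
  {"dx":35,"dy":5,"dz":0,"roll":0,"jaw":-0.3},
  {"dx":35,"dy":5,"dz":0,"roll":0,"jaw":-0.3},
  {"dx":35,"dy":5,"dz":0,"roll":0,"jaw":-0.3},
  {"dx":30,"dy":4,"dz":0,"roll":0,"jaw":-0.3},
  {"dx":20,"dy":3,"dz":0,"roll":0,"jaw":-0.3},
  {"dx":10,"dy":1,"dz":0,"roll":0,"jaw":-0.3},
  {"dx":0,"dy":0,"dz":0,"roll":0,"jaw":-0.3},
  {"dx":0,"dy":0,"dz":0,"roll":0,"jaw":-0.3},
])

```text
time_s: 26.75
ee_pos: [0.5218, 0.2345, 0.2982]
eef_rot: [-3.141, 0.0, 1.716]
force: [0.4, 0.6, -0.6]
grip_width: 0.0609
grip_force: 0.0
```

Run:
```python
from h import *
o=get_obs(); print(o['time_s'],o['ee_pos'].round(4),o['eef_rot'].round(4),o['grip_width'])
c=cam('wrist'); P=cloud(c); np.savez('w8.npz',P=P,f=c['frame'],rvec=c['rvec'],tvec=c['tvec'],K=c['camera_matrix'],D=c['D']); save(c,'w8.png')
Q=P.reshape(-1,3); G=c['frame'].reshape(-1,3).astype(int)
near=(Q[:,0]>.44)&(Q[:,0]<.6)&(Q[:,1]>.19)&(Q[:,1]<.6)
def rect(n,m):
    q=Q[m]; print(n,len(q),q.mean(0).round(4) if len(q) else '',[np.round(v,1) for v in cv2.minAreaRect((q[:,:2]*1000).astype(np.float32))] if len(q)>3 else '')
rect('house top',near&(abs(Q[:,2]-.150)<.005))
rect('above',near&(Q[:,2]>.158)&(Q[:,2]<.176)&(Q[:,1]>.27))
rect('block top',near&(abs(Q[:,2]-.19)<.007)&(Q[:,1]<.275))
h=near&(abs(Q[:,2]-.150)<.006)
# line fit of housing top
q=Q[h][:,:2]; print(cv2.fitLine(q.astype(np.float32)*1000,cv2.DIST_HUBER,0,.01,.01).ravel())
# top cam: scoop & pan contents
t=cam('top'); T=cloud(t); H=cv2.cvtColor(t['frame'],cv2.COLOR_RGB2HSV).astype(int)
m=(T[...,0]>.43)&(T[...,0]<.66)&(T[...,1]<-.23)&(T[...,1]>-.34)&(H[...,0]<20)&(H[...,1]>80)
k,l,s,ce=cv2.connectedComponentsWithStats(m.astype(np.uint8)); print('scoop brown',[(s[i,4],T[l==i].mean(0).round(3)) for i in range(1,k) if s[i,4]>3])
m=(abs(T[...,0]-.549)<.07)&(abs(T[...,1]-.015)<.055)&(H[...,2]<120)&(H[...,1]>60)
k,l,s,ce=cv2.connectedComponentsWithStats(m.astype(np.uint8)); print('pan brown',[(s[i,4],T[l==i].mean(0).round(3),T[l==i].min(0).round(3),T[l==i].max(0).round(3)) for i in range(1,k) if s[i,4]>3])
```

```text
26.75 [0.5218 0.2345 0.2982] [-3.1412e+00  3.0000e-04  1.7164e+00] 0.060945478628287475
house top 4700 [0.5049 0.359  0.15  ] [array([506. , 343.7]), array([ 35.8, 176.9]), np.float64(9.5)]
above 27 [0.4983 0.3361 0.1613] [array([498.3, 336.1]), array([7.9, 2.1]), np.float64(7.9)]
block top 1065 [0.5224 0.2398 0.1893] [array([522.4, 238.9]), array([23.8, 42.9]), np.float64(8.9)]
[ 1.4526141e-01 -9.8939329e-01  5.0490219e+02  3.5859503e+02]
scoop brown [(np.int32(67), array([ 0.599, -0.275,  0.072]))]
pan brown [(np.int32(43), array([0.509, 0.034, 0.026]), array([0.496, 0.017, 0.015]), array([0.525, 0.051, 0.039])), (np.int32(6), array([0.496, 0.005, 0.022]), array([0.492, 0.002, 0.016]), array([0.5  , 0.009, 0.028])), (np.int32(4), array([ 0.497, -0.021,  0.034]), array([ 0.494, -0.024,  0.026]), array([ 0.5  , -0.017,  0.04 ]))]
```

The scoop is empty, since only its handle shows brown. The block centre is at (0.5224, 0.2389) and the clip fin sits at stand x ≈ -15 mm, so the draw is about 145 mm. Descending and squeezing.

>>> send_rows([
  {"dx":4,"dy":-2,"dz":10,"roll":-0.4,"jaw":-0.3},
  {"dx":0,"dy":0,"dz":20,"roll":0,"jaw":-0.3},
  {"dx":0,"dy":0,"dz":25,"roll":0,"jaw":-0.3},
  {"dx":0,"dy":0,"dz":25,"roll":0,"jaw":-0.3},
  {"dx":0,"dy":0,"dz":25,"roll":0,"jaw":-0.3},
  {"dx":0,"dy":0,"dz":22,"roll":0,"jaw":-0.3},
  {"dx":0,"dy":0,"dz":15,"roll":0,"jaw":-0.3},
  {"dx":0,"dy":0,"dz":9,"roll":0,"jaw":-0.3},
  {"dx":0,"dy":0,"dz":0,"roll":0,"jaw":-0.3},
  {"dx":0,"dy":0,"dz":0,"roll":0,"jaw":0.3},
], force=30)

```text
time_s: 27.68
ee_pos: [0.519, 0.2385, 0.1477]
eef_rot: [3.141, -0.0, 1.724]
force: [-0.3, 1.7, 1.2]
grip_width: 0.0575
grip_force: 0.0
```

>>> send_rows([
  {"dx":0,"dy":0,"dz":0,"roll":0,"jaw":1},
  {"dx":0,"dy":0,"dz":0,"roll":0,"jaw":1},
  {"dx":0,"dy":0,"dz":0,"roll":0,"jaw":1},
  {"dx":0,"dy":0,"dz":0,"roll":0,"jaw":1},
  {"dx":0,"dy":0,"dz":0,"roll":0,"jaw":1},
  {"dx":0,"dy":0,"dz":0,"roll":0,"jaw":1},
  {"dx":0,"dy":0,"dz":0,"roll":0,"jaw":1},
  {"dx":0,"dy":0,"dz":0,"roll":0,"jaw":1},
])

```text
time_s: 28.35
ee_pos: [0.5216, 0.2392, 0.148]
eef_rot: [3.135, -0.001, 1.724]
force: [24.8, 5.7, -9.5]
grip_width: 0.0239
grip_force: 30.0
```

>>> send_rows([
  {"dx":0,"dy":1.5,"dz":0,"roll":0,"jaw":1},
  {"dx":0,"dy":1.5,"dz":0,"roll":0,"jaw":1},
  {"dx":0,"dy":0,"dz":0,"roll":0,"jaw":1},
  {"dx":-4,"dy":0,"dz":0,"roll":0,"jaw":1},
  {"dx":-8,"dy":0,"dz":0,"roll":0,"jaw":1},
  {"dx":-8,"dy":0,"dz":0,"roll":0,"jaw":1},
  {"dx":-10,"dy":0,"dz":0,"roll":0,"jaw":1},
  {"dx":0,"dy":0,"dz":0,"roll":0,"jaw":1},
])

```text
time_s: 29.02
ee_pos: [0.5262, 0.2086, 0.1479]
eef_rot: [-3.141, -0.0, 1.724]
force: [-5.2, 2.0, 4.5]
grip_width: 0.0237
grip_force: 30.0
```

Moving with only spring-level force, so the boom is sliding. I'll continue to about 138 mm and then measure.

>>> send_rows([
  {"dx":-8,"dy":0,"dz":0,"roll":0,"jaw":1},
  {"dx":-12,"dy":0,"dz":0,"roll":0,"jaw":1},
  {"dx":-14,"dy":0,"dz":0,"roll":0,"jaw":1},
  {"dx":-14,"dy":0,"dz":0,"roll":0,"jaw":1},
  {"dx":-14,"dy":0,"dz":0,"roll":0,"jaw":1},
  {"dx":-14,"dy":0,"dz":0,"roll":0,"jaw":1},
  {"dx":-14,"dy":0,"dz":0,"roll":0,"jaw":1},
  {"dx":-10,"dy":0,"dz":0,"roll":0,"jaw":1},
  {"dx":-5,"dy":0,"dz":0,"roll":0,"jaw":1},
  {"dx":0,"dy":0,"dz":0,"roll":0,"jaw":1},
  {"dx":0,"dy":0,"dz":0,"roll":0,"jaw":1},
])

```text
time_s: 29.93
ee_pos: [0.5416, 0.1056, 0.1479]
eef_rot: [-3.14, -0.001, 1.724]
force: [-11.9, 2.1, 9.1]
grip_width: 0.0241
grip_force: 30.0
```

```bash
cat > pin.py <<'E'
from h import *
o=get_obs(); print(o['time_s'],o['ee_pos'].round(4),o['eef_rot'].round(4),o['grip_width'].round(4),o['force'].round(1))
sx=np.array([.150,-.9887]); sy=-np.array([sx[1],-sx[0]]); O=np.array([.5098,.323])
b=(o['ee_pos'][:2]-O)@sx; print('tcp stand x',b.round(4),'-> boom approx',(b-.085).round(4))
for n in ('wrist','top','scene'):
    c=cam(n); P=cloud(c); Q=P.reshape(-1,3); d=Q[:,:2]-O; x=d@sx; y=d@sy
    for nm,m in (('fin',(Q[:,2]>.156)&(Q[:,2]<.178)&(y<-.004)&(y>-.02)),('pin',(Q[:,2]>.156)&(Q[:,2]<.185)&(abs(y)<.004)),('all',(Q[:,2]>.156)&(Q[:,2]<.185)&(abs(y)<.025))):
        m=m&(x>-.19)&(x<.035)
        if m.sum(): print(n,nm,m.sum(),'x',x[m].min().round(4),np.median(x[m]).round(4),x[m].max().round(4),'y',np.median(y[m]).round(4),'z',np.median(Q[m,2]).round(3),Q[m,2].max().round(3))
    np.savez('pin_%s.npz'%n,P=P,f=c['frame'],rvec=c['rvec'],tvec=c['tvec'],K=c['camera_matrix'],D=c['D'])
E
python3 pin.py
```

```text
Traceback (most recent call last):
  File "pin.py", line 2, in <module>
    o=get_obs(); print(o['time_s'],o['ee_pos'].round(4),o['eef_rot'].round(4),o['grip_width'].round(4),o['force'].round(1))
                                                                              ^^^^^^^^^^^^^^^^^^^^^
AttributeError: 'float' object has no attribute 'round'
```

```bash
sed -i "s/o\['grip_width'\].round(4)/round(o['grip_width'],4)/" pin.py; python3 pin.py
```

```text
29.9333 [0.5416 0.1056 0.1479] [-3.1399e+00 -7.0000e-04  1.7240e+00] 0.0241 [-11.9   2.1   9.1]
tcp stand x 0.2197 -> boom approx 0.1347
top fin 18 x -0.1803 -0.0242 0.034 y -0.0119 z 0.158 0.175
top pin 13 x -0.1796 -0.0277 -0.0004 y -0.0015 z 0.158 0.178
top all 37 x -0.1803 -0.0254 0.034 y -0.0036 z 0.158 0.178
scene fin 9 x -0.1755 -0.0191 0.0077 y -0.0078 z 0.159 0.172
scene pin 14 x -0.1485 -0.0262 0.0031 y 0.0001 z 0.16 0.179
scene all 52 x -0.184 -0.0319 0.0317 y 0.0063 z 0.158 0.179
```

```bash
cat > diff.py <<'E'
from h import *
sx=np.array([.150,-.9887]); sy=np.array([.9887,.150]); O=np.array([.5098,.323])
for n in ('top','scene'):
    c=dict(np.load('pin_%s.npz'%n)); pr=lambda x,y,z: cv2.projectPoints(np.array([[*(O+sx*x+sy*y),z]]),c['rvec'],c['tvec'],c['K'],c['D'])[0].ravel()
    A=cv2.imread('pics/%s0.png'%n).astype(float).sum(2); B=c['f'].astype(float).sum(2)
    p0=pr(-.16,0,.165); p1=pr(-.0,0,.165); e=(p1-p0); L=np.linalg.norm(e); e/=L; print(n,'home',p0.round(1),'px/mm',(L/160).round(3))
    # sample profile along axis at several offsets
    for y,z in ((0,.165),(0,.172),(-.009,.158)):
        xs=np.arange(-.19,.036,.004); uv=np.array([pr(x,y,z) for x in xs]).astype(np.float32).reshape(-1,1,2)
        f=lambda I: cv2.remap(I.astype(np.float32),uv,None,cv2.INTER_LINEAR).ravel()
        print(' y',y,'z',z); print('  x ',' '.join('%4d'%(x*1000) for x in xs)); print('  A ',' '.join('%4d'%v for v in f(A))); print('  B ',' '.join('%4d'%v for v in f(B)))
E
python3 diff.py
```

```text
top home [144.1 225. ] px/mm 0.294
 y 0 z 0.165
  x  -190 -186 -182 -178 -174 -169 -165 -161 -157 -153 -149 -145 -141 -137 -133 -129 -125 -121 -117 -113 -109 -105 -101  -97  -93  -89  -85  -81  -77  -73  -69  -65  -61  -57  -53  -49  -45  -41  -37  -33  -29  -25  -21  -17  -13   -9   -5   -1    2    6   10   14   18   22   26   30   34
  A   188  197  199  209  303  533  510  447  338  409  406  288  304  372  431  450  386  453  482  488  468  397  436  396  439  452  430  444  382  458  483  440  443  419  444  488  438  431  421  435  441  476  492  430  437  449  472  504  455  439  504  547  550  553  553  535  421
  B   206  207  213  228  326  574  564  533  510  470  435  379  486  486  460  476  408  480  512  516  499  423  464  421  462  483  458  470  403  487  507  464  466  445  474  522  469  461  446  453  525  494  428  410  436  459  497  533  483  464  534  579  583  585  587  566  446
 y 0 z 0.172
  x  -190 -186 -182 -178 -174 -169 -165 -161 -157 -153 -149 -145 -141 -137 -133 -129 -125 -121 -117 -113 -109 -105 -101  -97  -93  -89  -85  -81  -77  -73  -69  -65  -61
[... 3579 characters left out ...]
  -57  -53  -49  -45  -41  -37  -33  -29  -25  -21  -17  -13   -9   -5   -1    2    6   10   14   18   22   26   30   34
  A   261  262  269  289  342  398  411  386  365  362  369  380  385  374  361  382  454  529  565  573  565  551  541  553  562  564  565  564  564  568  574  572  562  547  545  558  568  567  561  554  559  568  557  473  375  408  504  558  573  570  557  545  554  569  574  560  517
  B   265  266  271  287  327  379  416  414  392  374  374  387  391  380  365  388  460  536  571  578  570  554  546  557  567  570  571  570  569  573  579  577  566  553  551  563  574  572  558  523  480  496  531  471  377  412  510  563  579  576  563  550  558  574  578  565  522
```

>>> send_rows([
  {"dx":-3,"dy":-0.5,"dz":0,"roll":0,"jaw":1},
  {"dx":-4,"dy":-0.5,"dz":-0.3,"roll":0,"jaw":1},
  {"dx":-2,"dy":0,"dz":0,"roll":0,"jaw":1},
  {"dx":0,"dy":0,"dz":0,"roll":0,"jaw":1},
  {"dx":0,"dy":0,"dz":0,"roll":0,"jaw":1},
  {"dx":0,"dy":0,"dz":0,"roll":0,"jaw":1},
])

```text
time_s: 30.58
ee_pos: [0.5429, 0.097, 0.1479]
eef_rot: [3.141, -0.0, 1.725]
force: [-1.3, 4.6, 3.0]
grip_width: 0.0238
grip_force: 30.0
```

```bash
python3 pin.py
cat > d2.py <<'E'
from h import *
sx=np.array([.150,-.9887]); sy=np.array([.9887,.150]); O=np.array([.5098,.323])
for n in ('top','scene'):
    c=dict(np.load('pin_%s.npz'%n)); xs=np.arange(-.19,.036,.002)
    A=cv2.imread('pics/%s0.png'%n).astype(np.float32).sum(2); B=c['f'].astype(np.float32).sum(2)
    for y,z in ((0,.160),(0,.166),(0,.172),(0,.176),(-.009,.156)):
        W=np.array([[*(O+sx*x+sy*y),z] for x in xs]); uv=cv2.projectPoints(W,c['rvec'],c['tvec'],c['K'],c['D'])[0].astype(np.float32)
        f=lambda I: cv2.remap(I,uv,None,cv2.INTER_LINEAR).ravel()
        a,b=f(A),f(B); w=(xs>-.12)&(xs<-.04); g=np.median(b[w]/a[w]); d=a*g-b
        def cen(v,lo,hi):
            m=(xs>lo)&(xs<hi); v=np.clip(v[m]-.25*v[m].max(),0,None); return round(1000*(v*xs[m]).sum()/v.sum(),1),round(v.max())
        if y==0: h=cen(-d,-.175,-.148); p=cen(d,-.04,.01); print(n,z,'home',h,'now',p,'boom',round(p[0]-h[0],1))
        else: print(n,'fin',cen(a[w].mean()-a,-.03,.01))
E
python3 d2.py
```

```text
30.5833 [0.5429 0.097  0.1479] [ 3.1414e+00 -2.0000e-04  1.7245e+00] 0.0238 [-1.3  4.6  3. ]
tcp stand x 0.2285 -> boom approx 0.1435
top fin 20 x -0.181 -0.0529 0.0337 y -0.0096 z 0.158 0.177
top pin 10 x -0.1761 -0.0731 0.0274 y -0.0013 z 0.157 0.178
top all 39 x -0.181 -0.0464 0.0337 y -0.0041 z 0.157 0.178
scene fin 4 x -0.1811 -0.0792 -0.0102 y -0.0104 z 0.157 0.164
scene pin 18 x -0.1415 -0.0173 -0.0091 y 0.0006 z 0.163 0.177
scene all 48 x -0.1826 -0.0559 0.0179 y 0.005 z 0.158 0.182
top 0.16 home (np.float64(-158.3), 107) now (np.float64(-0.3), 90) boom 158.0
top 0.166 home (np.float64(-157.8), 108) now (np.float64(-1.0), 66) boom 156.8
top 0.172 home (np.float64(-156.9), 103) now (np.float64(-3.1), 41) boom 153.8
top 0.176 home (np.float64(-156.1), 101) now (np.float64(-3.7), 28) boom 152.4
top fin (np.float64(-13.0), 215)
scene 0.16 home (np.float64(-159.1), 52) now (np.float64(-16.9), 49) boom 142.2
scene 0.166 home (np.float64(-154.3), 16) now (np.float64(-15.3), 61) boom 139.0
scene 0.172 home (np.float64(-174.0), 1) now (np.float64(-13.6), 45) boom 160.4
scene 0.176 home (np.float64(-173.9), 2) now (np.float64(-12.0), 28) boom 161.9
scene fin (np.float64(-13.0), 162)
```

Run:
```python
from h import *
c=cam('top'); A=cv2.imread('pics/top0.png')[:,:,::-1].astype(int); B=c['frame'].astype(int); T=cloud(c)
m=((abs(A-B).sum(2)>110)&(T[...,0]>.33)&(T[...,2]<.12)&(T[...,1]>-.45)&(T[...,1]<.55)).astype(np.uint8)
k,l,s,ce=cv2.connectedComponentsWithStats(m)
for i in range(1,k):
    if s[i,4]>9: q=l==i; print(s[i,4],ce[i].round(),T[q].mean(0).round(3),'old',A[q].mean(0).round(),'new',B[q].mean(0).round())
def dark(F,u0,u1,v0,v1): return int((F[v0:v1,u0:u1].sum(2)<260).sum())
print('pan dark px old/new',dark(A,268,298,196,236),dark(B,268,298,196,236))
# scoop interior now: handle (0.603+..); darkest px in the tray
yaw=.161; ax=np.array([np.cos(yaw),np.sin(yaw)]); ay=np.array([-ax[1],ax[0]])
H=T[(T[...,2]>.08)&(abs(T[...,0]-.61)<.06)&(abs(T[...,1]+.275)<.05)]; h=H[:,:2].mean(0); print('handle top',len(H),H.mean(0).round(4))
d=T[...,:2]-(h-.073*ax); a=d@ax; b=d@ay; q=(abs(a)<.042)&(abs(b)<.028); print('interior px',q.sum(),'min sum',B[q].sum(1).min(),'mean rgb',B[q].mean(0).round(),'sat max',(B[q].max(1)-B[q].min(1)).max(),'z',T[q][:,2].mean().round(4),T[q][:,2].max().round(3))
for nm,(u,v) in dict(cone=(267,167),spare=(320,184),loupe=(237,248)).items(): print(nm,abs(A-B)[v-8:v+8,u-8:u+8].sum(2).mean().round())
```

```text
3043 [337. 222.] [ 0.519 -0.203  0.   ] old [150. 154. 152.] new [113. 117. 117.]
104 [360. 196.] [ 0.612 -0.294  0.036] old [152. 157. 156.] new [110.  96.  85.]
232 [291. 214.] [ 0.545 -0.031  0.03 ] old [187. 185. 182.] new [106. 104. 101.]
12 [230. 208.] [ 0.575  0.205 -0.001] old [107. 111. 112.] new [166. 172. 171.]
56 [214. 212.] [ 0.562  0.266 -0.001] old [72. 73. 74.] new [162. 167. 167.]
16 [278. 223.] [0.513 0.019 0.018] old [199. 195. 192.] new [122. 106.  97.]
368 [331. 256.] [ 0.389 -0.176  0.006] old [ 69. 148. 146.] new [50. 97. 96.]
pan dark px old/new 48 327
handle top 44 [ 0.6004 -0.2788  0.0894]
interior px 302 min sum 345 mean rgb [184. 184. 183.] sat max 3 z 0.0027 0.013
cone 20.0
spare 37.0
loupe 125.0
```

>>> send_rows([
  {"dx":-0.5,"dy":0,"dz":0,"roll":0,"jaw":1},
  {"dx":0,"dy":0,"dz":0,"roll":0,"jaw":1},
  {"dx":0,"dy":0,"dz":0,"roll":0,"jaw":1},
  {"dx":0,"dy":0,"dz":0,"roll":0,"jaw":1},
])

```text
time_s: 31.12
ee_pos: [0.543, 0.0963, 0.1479]
eef_rot: [3.141, -0.0, 1.724]
force: [-1.8, 4.6, 5.1]
grip_width: 0.024
grip_force: 30.0
```

```bash
python3 -c "
from station import *
print(hand_in())"
```

```text
the job is handed in; nothing more can be done
None
```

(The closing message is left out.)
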